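# Run the sliding shutter across with its spring-centred toggle

## Robot

A 6-joint arm with a two-finger parallel gripper is mounted at the origin on a cart in front of the work surface, level with it; the furniture and walls round the work are solid. World frame = base frame: x ahead of the robot, y to its left, z up, the work surface at z = 0. Lengths are in m, angles in degrees, forces in N, time in s.
With the tool pointing down it reaches from about 0.4 to 0.825 m from the base axis. Payload 7 kg.
Tool frame: the origin (TCP) lies midway between the tips of the shut fingers; the grasp point (between the pads) lies 19 mm behind it (ctrl.hold_point_z is the distance from the TCP to the grasp point, in m); z points along the fingers, x is the direction in which the jaws open and shut, and the axes are right-handed (so a half turn about z gives the same grasp; the last joint's range is limited). The gripper opens to 88 mm and grips with 3 to 60 N. Pads are 19 mm wide; open, the fingers measure 130 mm over their backs; the gripper's body (78 mm by 193 mm) begins 47 mm behind the grasp point.
Start: joints at [-54.196, 20.546, 0.682, 0, -70.136, -16.507], TCP at [0.223, -0.637, 0.191] pointing down, gripper open.
Joint ranges: [-176.03, 176.03], [-82.01, 121.73], [-58.28, 71.71], [-173.87, 95.51], [-174.79, -0.11], [-173.66, 173.66]. Speed limits (degrees/s): [136.94, 136.94, 172.46, 180, 180, 180].

## Interface

Orientations are given as [roll, pitch, yaw] about the fixed x, y, z axes, in that order (R = Rz(yaw) Ry(pitch) Rx(roll)).
In Python, from plant import ctrl gives the robot as it stands.
- The arm moves only by the tool apply_moves, never from a script. Its argument "motion" is a list of rows, each a list of 2 entries, a list of its own where there are three numbers: the shift along the world's x, y, z in cm, then the turn about the world's z in degrees. In form: [[[tx, ty, tz], roll], ...]. A call has 1 to 10 rows; each row is the pose to reach, as a shift and turn from the pose commanded when the call began; what a row does not reach only later rows make up. A row lasts 1/10 s, in which the tool goes at most 50 mm and 8.59 degrees, less where a joint would pass 70% of its speed; a pose out of reach is approached as far as the arm can. A call with a gripper value outside its range is refused whole. "hand" is the finger opening in cm, from 0 to 8.76, set as the call begins (left out, the last holds). The fingers move at their own pace and stop on an object; the grip force is fixed at half the most. Time passes only in rows, so rows that repeat a pose let the fingers close. It gives the time, the measured TCP pose, the force and the opening at its end, in the units of the state.
- ctrl.get_obs(): the state, without advancing time (a new reading comes with each control period).
- ctrl.snapshot(name): name is "scene" or "top" or "wrist"; returns (picture, depth): 400x640x3 uint8, blue, green, red; 400x640 float32, m along the optical axis (not along the pixel's ray), 0 where there is no reading.
- ctrl.camera_model(name): a dict with "fx", "fy", "cx", "cy" (pixels), "k1" (the pictures are not rectified: a ray, as slopes to the right and down, at radius r is drawn at 1 + k1 r^2 times it, then the intrinsics apply), "cam_to_world" (4x4, takes a point from camera to world coordinates); the wrist camera has in their place "tool_from_camera" (4x4, takes a point from camera to tool coordinates, whose origin is the TCP and whose axes are the tool frame's). Camera axes: x right, y down, z forward; pixel columns grow to the right and rows downward; lengths in m; the calibration is good to about 2 mm. A picture is of the moment at which its call begins: read the wrist's pose just before it. camera_model takes no time and is no camera call.
- ctrl.close_job(): hands the job in, once; it reports no verdict.
The state is a dict: "clock": time; "joint_pos": joint angles; "qvel": joint speeds; "tau": joint torques, N m; "tool_pos": TCP position; "orientation": TCP orientation; "force": force on the tool from outside, world axes, zero at the start; "moment": the same for the moment, N m; "opening": finger opening in m.
Only numpy, scipy, OpenCV 4.12 (cv2) and the standard library are available. Lean on these libraries where they do the work, as an engineer would, in place of code of your own. Each camera call takes 0.05 s, during which the arm holds its last target.

## Task

The small sloping desk controls the kitchen's sliding shutter; the black pointer on its dial leans to the side (left or right, as you face the desk) where the shutter stands now. Run the shutter to the other side: push the black toggle well over to the side opposite to the pointer's lean, hold it there for a good second and a half, then let go so that it springs back to the middle. Never push the toggle the wrong way, and leave the mug, spice jar, teaspoon and tea light around the desk where they are.

Things in the scene. Friction and masses are not known exactly. Their poses are not given: they have to be found in the camera images.
- console: white control desk fixed to the worktop, 90 deep x 130 wide x 76 mm high without the guard. Origin on the worktop right below the toggle's pivot; x to its back, y to its left as you face it, z up. Its face (104 mm up the slope x 130 mm) rises to the back at 33 degrees, so the face's outward normal leans 33 degrees from vertical to the front. The toggle's pivot is on the face, 58 mm high
- guard_edge (a point): middle of the outer edge of the flat aluminium splash guard, as wide as the desk and 5 mm thick, that stands square out of the face behind the toggle: its front side is 22 mm up the slope from the toggle's centre, and it sticks out 70 mm, overhanging the toggle. So the fingers must come in tilted, about along the face's normal. Both sides of the toggle are free
- toggle_tip (a point): centre of the top end of the black toggle, 36 mm from its pivot. Centred, it stands square out of the face: a paddle 20 mm (along the slope) x 10 mm (left-right) over its outer 24 mm, on a 9 mm stem. Axes: z from pivot to tip, y to the left, x up the slope. It swings left-right only
- toggle (a joint): lean of the toggle (rad): 0 centred, positive to the left (+y of the desk), negative to the right; stops at +-0.6. A spring (0.2 Nm/rad, about 3.5 N at the paddle for 0.45 rad) brings it back to 0 by itself. It counts as pushed well over beyond 0.3
- pointer (a joint): lean of the dial's pointer (rad): about +0.6 leaning to the left, about -0.6 to the right; 0 would be straight up the slope. It shows where the shutter stands at the start, does not follow the toggle, and drops against its stop by itself within the first half second
- pointer_tip (a point): free end of the black pointer, 32 mm long and 7 mm wide, on the white dial, on the face below the toggle; the pointer's pivot is 60 mm down the slope from the toggle's pivot
- white_mug: pale mug, 90x127x107 mm, to the right of the desk; leave it alone
- spice_jar: spice jar with dark cap, 41 mm across, 105 mm high, to the left of the desk; leave it alone
- teaspoon: teaspoon, 130 mm long, lying in front of the desk, left; leave it alone
- candle: tea light in a metal cup, 38 mm across, 15 mm high, in front of the desk, right; leave it alone

How it is judged:
By the outcome, as a careful person would: the job done as asked, in the order asked, and still so for the second after the job is handed in, with the robot touching nothing.
It also fails if it takes over 35 s, if anything falls off the work surface, if the arm or the gripper's body presses on something with over 40 N, if the wrist force passes 120 N, or if a joint passes its speed limit or range.

## Working session

There is one attempt and no reset: what is moved stays moved. The work goes in short steps, Python scripts to look and compute and a tool call to move; the robot and the scene stay as the last step left them, time stands still between calls to the robot, and variables do not carry over. Pictures are saved under pics/ and viewed, and the job is handed in when it is done.

Besides the shell and the picture viewer there is one more tool, called after "Emit:" as a command line: name --argument value ..., lists and objects as JSON in quotes. apply_moves: Moves the arm, as the interface text tells. Its arguments: {"type":"object","properties":{"motion":{"type":"array"},"hand":{"type":"number"}},"required":["motion"]}

```bash
ls; mkdir -p pics
python3 - <<'E'
from plant import ctrl
import cv2
o=ctrl.get_obs();print(o)
for n in("scene","top","wrist"):
    im,d=ctrl.snapshot(n);cv2.imwrite(f"pics/{n}0.png",im);print(n,ctrl.camera_model(n))
    import numpy as np;np.save(f"pics/{n}0.npy",d)
E
```

```text
pics
{'clock': 0.0, 'joint_pos': array([-5.41953951e+01,  2.05923393e+01,  6.32644834e-01, -1.95588643e-02,
       -7.01382626e+01, -1.65062542e+01]), 'qvel': array([-0.07627482,  0.01136133,  0.05422605,  0.02190328,  0.08662415,
        0.04182508]), 'tau': array([ 6.44206175e-04, -5.82722890e+01,  2.93045729e+01,  6.99727133e+00,
        6.83208142e-03, -1.44741675e-04]), 'tool_pos': array([ 0.22283963, -0.63654569,  0.18970576]), 'orientation': array([-1.79989795e+02, -9.91443850e-02,  1.09291681e+02]), 'force': array([-0.39600215,  0.10243557, -0.91008887]), 'moment': array([ 0.0071696 , -0.04481996, -0.0011167 ]), 'opening': 0.08742738824154961}
scene {'fx': 453.1409137747543, 'fy': 453.1409137747543, 'cx': 328.29602968072857, 'cy': 206.09449406453052, 'k1': 0.008273285613274664, 'cam_to_world': array([[ 0.77906955, -0.33134588,  0.53222227, -0.11099803],
       [-0.6266274 , -0.43824404,  0.64442243, -0.63914181],
       [ 0.01971652, -0.83555495, -0.54905299,  0.72949102],
       [ 0.        ,  0.        ,  0.        ,  1.        ]])}
top {'fx': 392.3340043841716, 'fy': 392.3
[... 155 characters left out ...]
,  0.41451177],
       [-0.99977718, -0.02050669,  0.00500615,  0.08139981],
       [-0.00361527, -0.06731001, -0.99772556,  1.13238735],
       [ 0.        ,  0.        ,  0.        ,  1.        ]])}
wrist {'fx': 277.8295934208649, 'fy': 277.8295934208649, 'cx': 323.84325112425284, 'cy': 200.17817996336828, 'k1': -0.032860760020561625, 'tool_from_camera': array([[ 9.99999901e-01,  5.29190064e-05, -4.42067399e-04,
         1.83443819e-03],
       [ 8.50988358e-05,  9.51886631e-01,  3.06450380e-01,
        -8.33755053e-02],
       [ 4.37015096e-04, -3.06450387e-01,  9.51886532e-01,
        -1.92760680e-01],
       [ 0.00000000e+00,  0.00000000e+00,  0.00000000e+00,
         1.00000000e+00]])}
```

View pics/scene0.png

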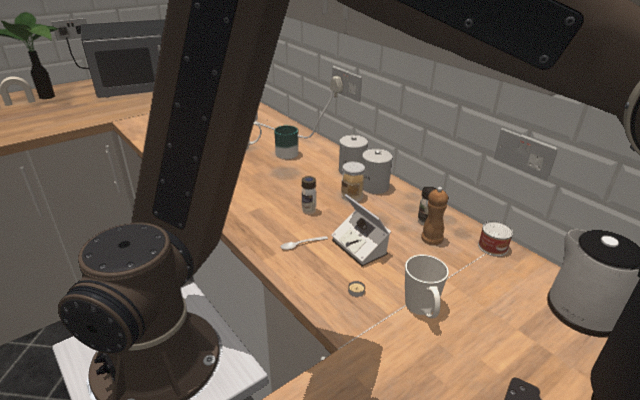

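View pics/top0.png

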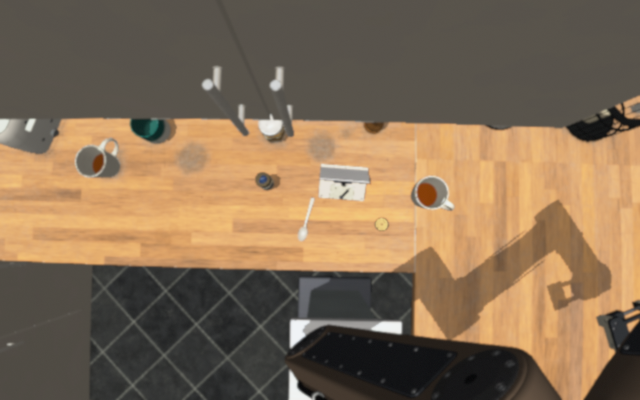

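The scene view shows the desk at about (362,235) and the top view shows it at about (343,183). The mug is on its right, the jar on its left, and the spoon and tea light in front. I'll zoom in on the desk and check the cabinet depth.

Run:
```python
import cv2,numpy as np
a=cv2.imread('pics/scene0.png')[185:275,320:400];b=cv2.imread('pics/top0.png')[155:210,310:380]
cv2.imwrite('pics/za.png',cv2.resize(a,None,fx=6,fy=6,interpolation=2))
cv2.imwrite('pics/zb.png',cv2.resize(b,None,fx=10,fy=10,interpolation=2))
d=np.load('pics/top0.npy');print(d[60,300:400:20],d[110,300:400:20],d[140,300:400:20],d[160:205:4,330])
```

```text
[0.41135362 0.41105485 0.4087004  0.4043268  0.40600404] [0.5927462  0.5900721  0.5877626  0.5868912  0.58194846] [1.1484951 1.1483141 1.1483238 1.1455926 1.1470157] [1.1371957 1.142447  1.0619857 1.0401444 1.0187274 1.0900519 1.0928212
 1.0916421 1.103201  1.1097503 1.1345999 1.134722 ]
```

View pics/za.png

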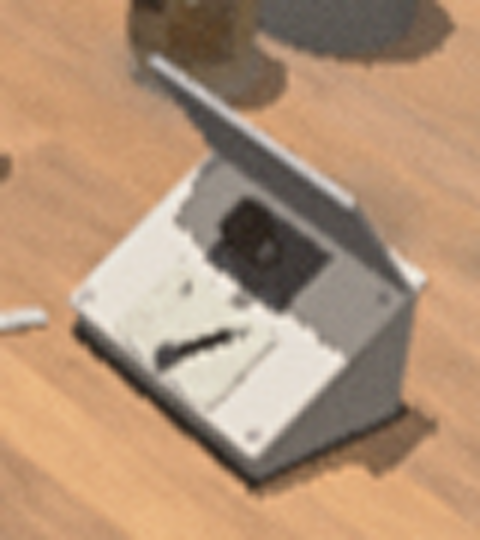

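View pics/zb.png

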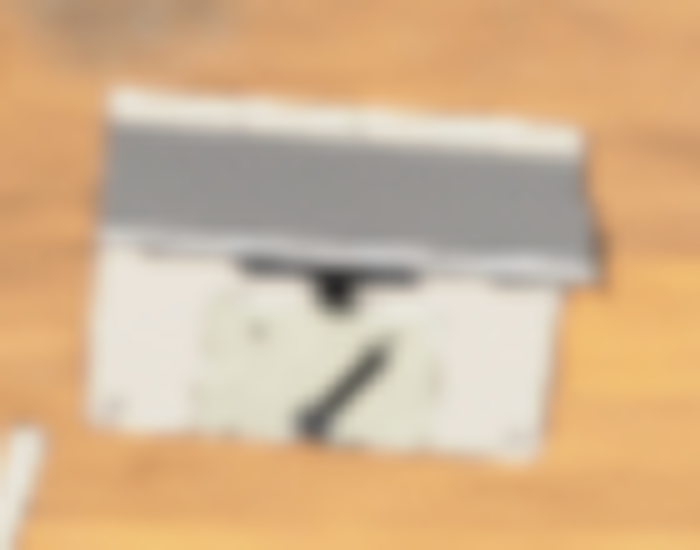

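View pics/wrist0.png

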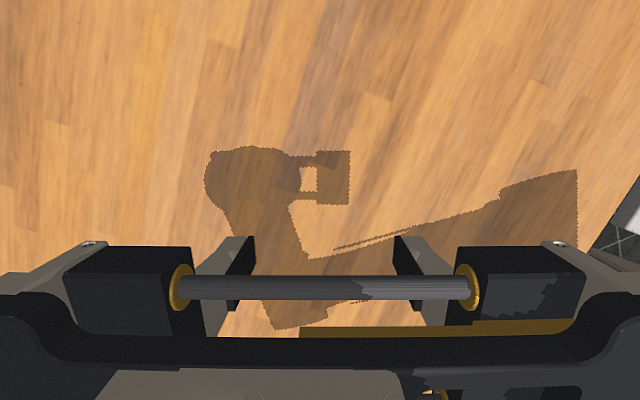

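The pointer's hub is at the low end, zoom (312,425) in the top view, and its tip is at upper right (388,348). So it leans right, though I'll confirm that once it has settled. Next I'll get rough positions from the top view.

```bash
cat > h.py <<'E'
import numpy as np,cv2
from scipy.spatial.transform import Rotation as R
def rays(m,px,T):
    px=np.atleast_2d(np.array(px,float))
    u=(px-[m['cx'],m['cy']])/[m['fx'],m['fy']]
    s=u.copy()
    for _ in range(20): s=u/(1+m['k1']*(s**2).sum(1,keepdims=True))
    d=np.c_[s,np.ones(len(s))]@T[:3,:3].T
    return T[:3,3],d
def onz(m,px,z,T=None):
    o,d=rays(m,px,m['cam_to_world'] if T is None else T)
    return o+d*((np.atleast_1d(z)-o[2])/d[:,2])[:,None]
def wristT(obs,m):
    T=np.eye(4);T[:3,:3]=R.from_euler('xyz',obs['orientation'],degrees=True).as_matrix();T[:3,3]=obs['tool_pos']
    return T@m['tool_from_camera']
E
python3 - <<'E'
from h import *
from plant import ctrl
m=ctrl.camera_model('top')
f=lambda x,y:(310+(x-4.5)/10,155+(y-4.5)/10)
# front-left, front-right base corners of face (low front edge z=76-104*sin33=~19mm), toggle tip front, guard edge L/R
hz=.076-.104*np.sin(np.radians(33));print(hz)
for n,p,z in [('FL',(90,425),hz),('FR',(540,458),hz),('BL',(110,92),.076),('BR',(582,130),.076),('tip',(335,300),.083),('GL',(98,235),.13),('GR',(600,272),.13),('hub',(312,425),.058-.06*.545),('ptip',(388,348),.04)]:
    print(n,onz(m,f(*p),z).round(4))
d=np.load('pics/top0.npy')
# cabinet front
for r in (100,112,116): 
    o,v=rays(m,(343,r),m['cam_to_world']);print(r,o+v[0]*d[r,343])
m=ctrl.camera_model('scene')
E
```

```text
0.019357540358437182
FL [[0.4995 0.0847 0.0194]]
FR [[ 0.4927 -0.0435  0.0194]]
BL [[0.586 0.081 0.076]]
BR [[ 0.5783 -0.0475  0.076 ]]
tip [[0.5297 0.0193 0.083 ]]
GL [[0.5401 0.0833 0.13  ]]
GR [[ 0.5332 -0.046   0.13  ]]
hub [[0.5003 0.0219 0.0253]]
ptip [[0.5212 0.0017 0.04  ]]
100 [0.58899409 0.05213296 0.60679588]
112 [0.59077139 0.04839435 0.54444353]
116 [0.59039003 0.04715708 0.52405666]
```

The measurements agree with the sizes given: face width is 128 mm, and the origin comes to about (0.555, 0.018) from both the front and back edges. Yaw is about −3°. I'll move to a viewing pose in front of the desk.

Emit:
apply_moves --motion '[[[1.5,4.5,1],-2],[[3,9,2],-4],[[4.5,13.5,3],-6],[[6,18,4],-8],[[7.5,22.5,5],-10],[[9,27,6],-12],[[10.5,31.5,6],-14],[[12,36,6],-16],[[13.5,40.5,6],-18],[[15,45,6],-20]]' --hand 6

```text
clock: 1.15
tool_pos: [0.373, -0.1852, 0.2508]
orientation: [180.0, -0.0, 89.2]
force: [2.7, 0.0, -0.1]
opening: 0.0603
```

Emit:
apply_moves --motion '[[[2,4.5,0],-1],[[3.5,9,0],-2.5],[[5,13.5,0],-2.5],[[6.5,17.5,0],-2.5],[[7.5,20,0],-2.5],[[7.5,20,0],-2.5],[[7.5,20,0],-2.5]]'

```text
clock: 1.85
tool_pos: [0.4478, 0.0134, 0.2503]
orientation: [-179.9, 0.0, 86.9]
force: [-0.3, -1.3, 0.5]
opening: 0.0599
```

Run:
```python
from h import *
from plant import ctrl
o=ctrl.get_obs();print(o['clock'],o['tool_pos'],o['orientation'],o['joint_pos'],o['force'])
im,d=ctrl.snapshot('wrist');cv2.imwrite('pics/w1.png',im);np.save('pics/w1.npy',d)
np.save('pics/w1T.npy',wristT(o,ctrl.camera_model('wrist')))
im,d=ctrl.snapshot('top');cv2.imwrite('pics/t1.png',cv2.resize(im[140:230,260:400],None,fx=5,fy=5,interpolation=2))
```

```text
1.85 [0.44779836 0.01338192 0.2502969 ] [-1.79947113e+02  2.25256787e-02  8.68827538e+01] [ 2.70531734e+01 -3.64287291e+00 -2.05626926e+01 -7.42456740e-03
 -7.31372238e+01 -1.20168273e+02] [-0.2735053  -1.29318403  0.531299  ]
```

View pics/w1.png

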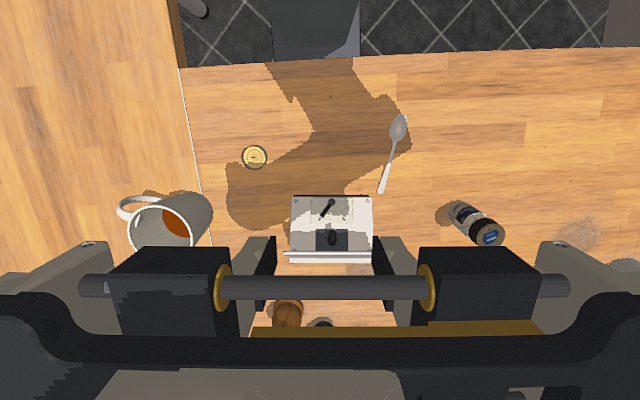

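Run:
```python
import cv2
a=cv2.imread('pics/w1.png')[185:275,230:410]
cv2.imwrite('pics/w1z.png',cv2.resize(a,None,fx=4.4,fy=6,interpolation=2) if 0 else cv2.resize(a[:, 40:155],None,fx=6,fy=6,interpolation=2))
```

```text
(no output)
```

View pics/w1z.png

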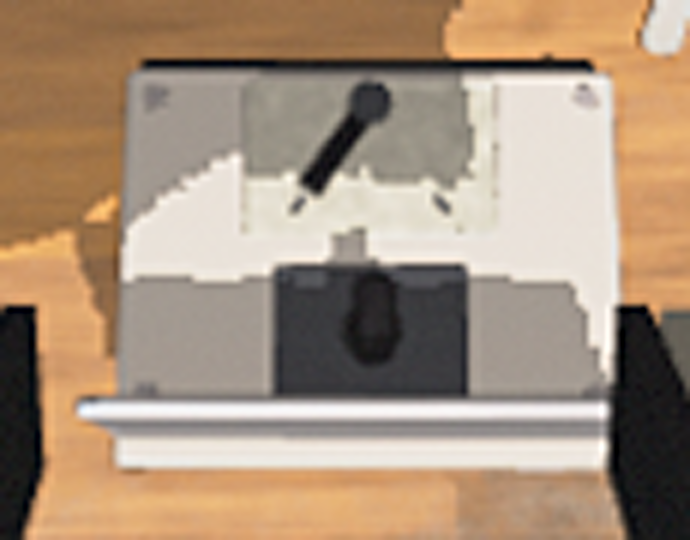

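View pics/t1.png

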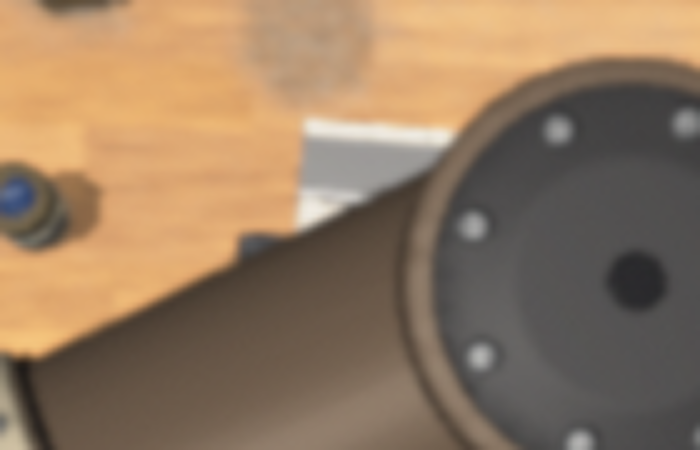

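Run:
```python
from h import *
from plant import ctrl
m=ctrl.camera_model('wrist');T=np.load('pics/w1T.npy')
f=lambda x,y:(270+(x-2.5)/6,185+(y-2.5)/6)
P={}
for n,p,z in [('FL',(608,70),.0194),('FR',(135,70),.0194),('tipcentre',(373,320),.0882),('tipfront',(373,277),.083),('GL',(610,402),.1287),('GR',(80,402),.1287),('hub',(370,100),.0253),('ptip',(310,190),.04)]:
    P[n]=onz(m,f(*p),z,T)[0];print(n,P[n].round(4))
for a,b in(('FL','FR'),('GL','GR')):
    v=P[a]-P[b];print(np.hypot(*v[:2]),np.degrees(np.arctan2(-v[0],v[1])),(P[a]+P[b])/2)
```

```text
FL [0.4975 0.0874 0.0194]
FR [ 0.4906 -0.0382  0.0194]
tipcentre [0.5341 0.0213 0.0882]
tipfront [0.5254 0.0218 0.083 ]
GL [0.5364 0.0702 0.1287]
GR [ 0.5304 -0.0415  0.1287]
hub [0.5005 0.0237 0.0253]
ptip [0.5193 0.0069 0.04  ]
0.12579750751645666 -3.104146807117801 [0.49405043 0.02455819 0.0194    ]
0.11186632778977695 -3.1023495767641887 [0.5334148  0.01437749 0.1287    ]
```

The pointer has settled, with its hub at zoom (370,100) and tip at (312,188). In this view image-left is −y, so it leans right and the push goes left (+y). My moves can't tilt the tool. However, the front of the paddle sticks out about 8 mm in front of the guard's edge (x 0.525 against 0.534), so vertical fingers can reach it from the front. I'll check the finger's depth along the tool's y.

Run:
```python
from h import *
from plant import ctrl
m=ctrl.camera_model('wrist');d=np.load('pics/w1.npy');T=m['tool_from_camera']
v,u=np.mgrid[225:320:1,200:460:1]
px=np.c_[u.ravel(),v.ravel()]
o,r=rays(m,px,T);P=o+r*d[px[:,1],px[:,0]][:,None]
for lo,hi in((-.07,-.06),(-.06,-.05),(-.05,-.04),(-.04,-.03),(-.03,-.02),(-.02,-.01),(-.01,.002)):
    k=(P[:,2]>lo)&(P[:,2]<hi);Q=P[k]
    if len(Q): print(lo,len(Q),'x',np.percentile(Q[:,0],[0,50,100]).round(3),'y',np.percentile(Q[:,1],[0,5,50,100]).round(3))
```

```text
-0.07 710 x [-0.046  0.031  0.05 ] y [-0.013 -0.012 -0.012  0.001]
-0.06 706 x [-0.044  0.032  0.048] y [-0.013 -0.012 -0.01   0.007]
-0.05 593 x [-0.044  0.032  0.047] y [-0.012 -0.012 -0.011  0.009]
-0.04 152 x [-0.044 -0.029  0.046] y [-0.011 -0.011 -0.008  0.009]
```

The fingers are about ±12 mm deep, so TCP x must stay at or below 0.521, which still overlaps the paddle by about 5 mm. I'll descend in front of the toggle first.

Emit:
apply_moves --motion '[[[1,0.2,-3],0],[[2,0.4,-7],0],[[3,0.6,-11],0],[[4,0.8,-14.5],0],[[4.2,0.8,-16.5],0],[[4.2,0.8,-17.5],0],[[4.2,0.8,-17.5],0],[[4.2,0.8,-17.5],0]]' --hand 4

```text
clock: 2.75
tool_pos: [0.4905, 0.0206, 0.0767]
orientation: [179.9, -0.0, 86.8]
force: [0.5, -1.2, 0.5]
opening: 0.0402
```

Run:
```python
from h import *
from plant import ctrl
o=ctrl.get_obs();print(o['clock'],o['tool_pos'],o['orientation'],o['force'],o['opening'])
im,d=ctrl.snapshot('wrist');cv2.imwrite('pics/w2.png',im);np.save('pics/w2T.npy',wristT(o,ctrl.camera_model('wrist')))
im,d=ctrl.snapshot('scene');cv2.imwrite('pics/s2.png',cv2.resize(im[150:290,280:440],None,fx=4,fy=4,interpolation=2))
```

```text
2.75 [0.49053261 0.02064945 0.07673863] [ 1.79926167e+02 -2.01655303e-02  8.67714575e+01] [ 0.5213811  -1.22425129  0.47907339] 0.040227141569141686
```

View pics/w2.png

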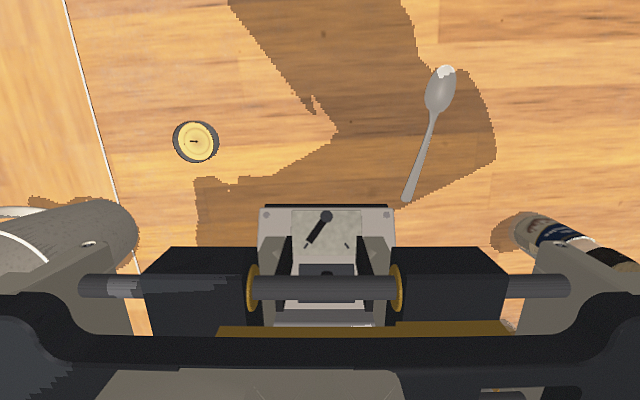

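View pics/s2.png

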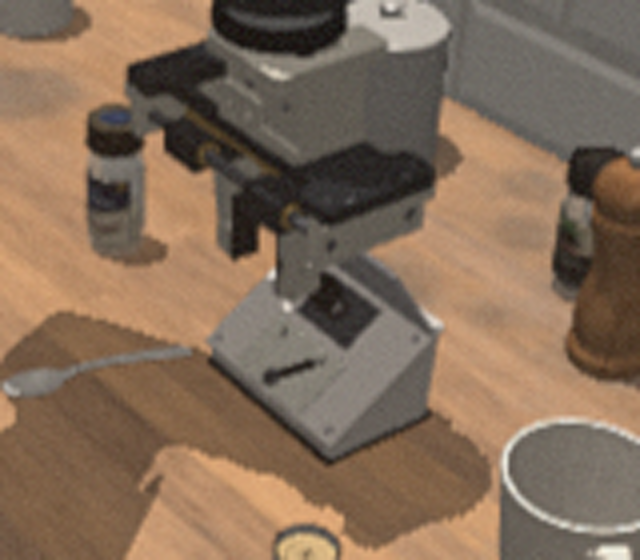

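It's in position: the wrist view shows the toggle (about (327,268)) between the two fingers with nothing touching. The pointer still leans right. I'll slide forward so the fingers straddle the front of the paddle.

Emit:
apply_moves --motion '[[[1,0.1,0],0],[[2,0.1,-0.2],0],[[2.5,0.1,-0.2],0],[[2.9,0.1,-0.2],0],[[2.9,0.1,-0.2],0],[[2.9,0.1,-0.2],0]]'

```text
clock: 3.45
tool_pos: [0.5189, 0.0218, 0.0734]
orientation: [-180.0, 0.0, 86.8]
force: [-0.2, -0.5, -0.3]
opening: 0.0401
```

Run:
```python
from h import *
from plant import ctrl
o=ctrl.get_obs();print(o['clock'],o['tool_pos'],o['orientation'],o['force'],o['opening'])
im,d=ctrl.snapshot('wrist');cv2.imwrite('pics/w3.png',cv2.resize(im[180:340,220:430],None,fx=3.7,fy=3.7,interpolation=2))
im,d=ctrl.snapshot('scene');cv2.imwrite('pics/s3.png',cv2.resize(im[180:270,310:410],None,fx=6,fy=6,interpolation=2))
```

```text
3.45 [0.51885708 0.02181736 0.07342191] [-1.79968230e+02  1.08509566e-02  8.67832036e+01] [-0.2363467  -0.50040734 -0.25379717] 0.040057084186902514
```

View pics/w3.png

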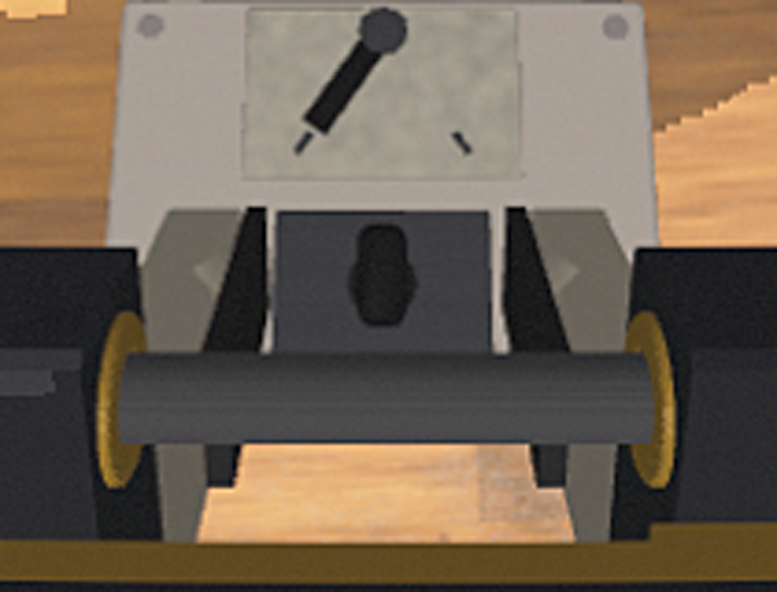

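View pics/s3.png

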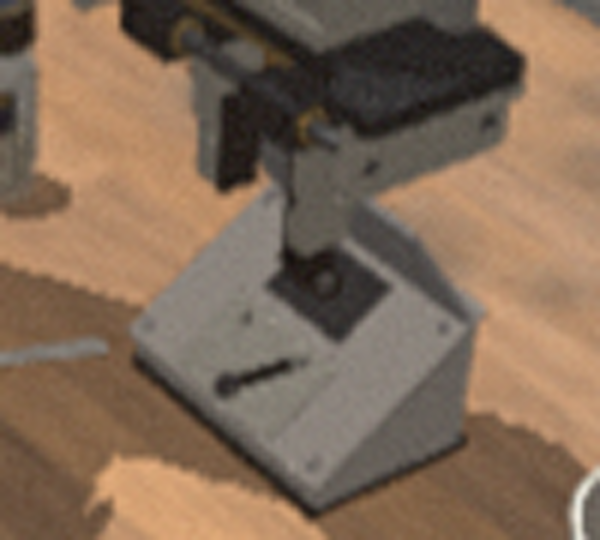

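The toggle sits centred between the pads at zoom (382,275), with no force. I'll push left in steps using the right finger.

Emit:
apply_moves --motion '[[[0.02,0.5,0],0],[[0.05,1,0],0],[[0.08,1.4,0],0],[[0.1,1.7,0],0],[[0.12,2.0,0],0],[[0.13,2.3,0],0],[[0.13,2.3,0],0]]'

```text
clock: 4.25
tool_pos: [0.5204, 0.0453, 0.0736]
orientation: [-180.0, 0.0, 86.8]
force: [-0.0, 0.9, 0.4]
opening: 0.0403
```

Run:
```python
from h import *
from plant import ctrl
o=ctrl.get_obs();print(o['clock'],o['tool_pos'],o['orientation'],o['force'],o['opening'])
im,d=ctrl.snapshot('wrist');cv2.imwrite('pics/w4.png',cv2.resize(im[180:340,220:430],None,fx=3.7,fy=3.7,interpolation=2))
print(ctrl.get_obs()['force'])
```

```text
4.25 [0.5203809  0.04526449 0.07364429] [-1.79999060e+02  6.80300382e-04  8.68147728e+01] [-0.02457557  0.91883632  0.36000592] 0.04028804884868374
[-0.5683767  -0.56999121  0.52501844]
```

View pics/w4.png

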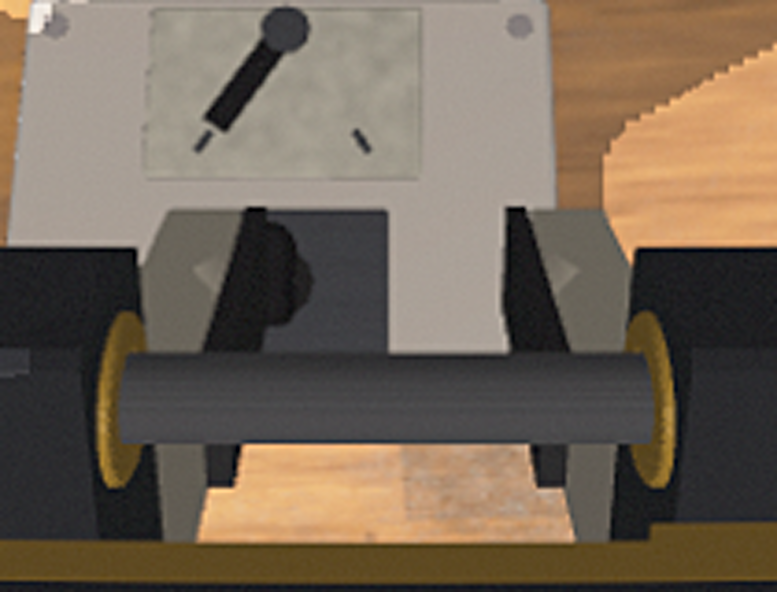

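The plate moved by the full tool motion and the toggle stayed at its centre, with no force. So the pad passed in front of or above the paddle and the toggle is not leaning. I'll use the depth to find the paddle's real geometry.

Run:
```python
from h import *
from plant import ctrl
o=ctrl.get_obs();m=ctrl.camera_model('wrist');T=wristT(o,m)
im,d=ctrl.snapshot('wrist')
np.save('pics/w5.npy',d);cv2.imwrite('pics/w5.png',im)
g=np.clip(im[225:285,270:340].astype(float)*4,0,255).astype(np.uint8);cv2.imwrite('pics/w5z.png',cv2.resize(g,None,fx=9,fy=9,interpolation=0))
for v in range(232,276,3):
    px=np.array([(u,v) for u in range(282,308,3)])
    oo,r=rays(m,px,T);P=oo+r*d[px[:,1],px[:,0]][:,None]
    print(v,' '.join('%.0f/%.0f/%.0f'%tuple(p*1000) for p in P))
```

```text
232 535/9/45 535/12/44 535/15/45 535/17/45 535/20/45 536/22/45 535/25/46 436/52/266 536/30/46
235 537/9/46 537/12/47 537/15/48 537/17/47 537/20/47 537/23/47 537/25/47 538/28/47 538/30/46
238 507/23/116 509/24/112 509/25/111 510/27/110 538/20/51 539/23/51 539/25/49 539/28/50 539/31/51
241 508/23/119 509/24/116 509/26/116 512/27/110 526/25/82 541/23/52 541/25/52 541/28/52 541/30/52
244 508/24/123 509/25/120 510/26/119 514/27/110 527/25/84 528/27/82 543/25/53 543/28/53 544/30/53
247 509/24/124 510/25/123 509/27/123 515/27/113 530/24/84 531/26/82 546/25/54 545/28/55 545/30/55
250 509/24/128 509/26/128 510/27/126 517/27/112 530/25/87 533/26/83 546/25/58 547/28/56 547/30/56
253 510/24/130 510/26/130 512/27/126 519/26/113 534/24/86 534/26/85 548/25/60 548/28/60 550/30/57
256 509/25/134 508/27/136 514/27/126 521/26/113 535/24/88 537/26/85 550/25/61 550/28/61 552/30/58
259 509/26/138 509/27/138 515/27/127 523/26/114 537/24/89 538/26/88 552/25/62 552/28/63 554/30/60
262 509/26/140 510/27/138 517/26/127 524/26/115 539/24/89 540/26/88 554/25/65 556/27/61 555/30/62
265 510/26/143 512/27/139 518/27/128 527/26/114 541/24/91 544/26/86 558/25/63 557/27/63 558/30/63
268 509/27/147 513/27/140 520/27/129 528/26/115 549/22/81 559/22/64 559/25/65 436/52/266 560/30/64
271 510/27/148 515/27/140 522/26/128 561/17/66 561/20/65 562/22/65 562/25/66 562/27/65 562/30/65
274 510/27/150 516/27/141 523/26/130 563/17/67 563/20/67 565/22/65 563/25/67 563/27/68 564/30/67
```

View pics/w5z.png

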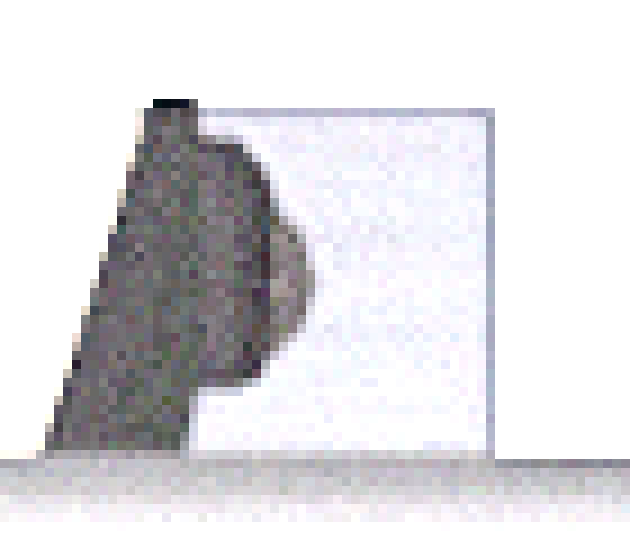

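Run:
```python
from h import *
from plant import ctrl
o=ctrl.get_obs();print(o['tool_pos'])
m=ctrl.camera_model('scene');C=np.linalg.inv(m['cam_to_world'])
im,d=ctrl.snapshot('scene')
z=cv2.resize(im[180:270,310:410],None,fx=6,fy=6,interpolation=2)
for zz,c in((.0736,(0,0,255)),(.090,(0,255,255)),(.110,(0,255,0))):
  for x in(.511,.530):
    for y in (.0253,.066):
      p=C[:3,:3]@np.array([x,y,zz])+C[:3,3];s=p[:2]/p[2];s=s*(1+m['k1']*(s@s));u=s*m['fx']+[m['cx'],m['cy']]
      q=((u-[310,180])*6+2.5).astype(int);cv2.circle(z,tuple(int(i) for i in q),4,c,-1)
cv2.imwrite('pics/s5.png',z)
```

```text
[0.52027101 0.04500058 0.07361318]
```

View pics/s5.png

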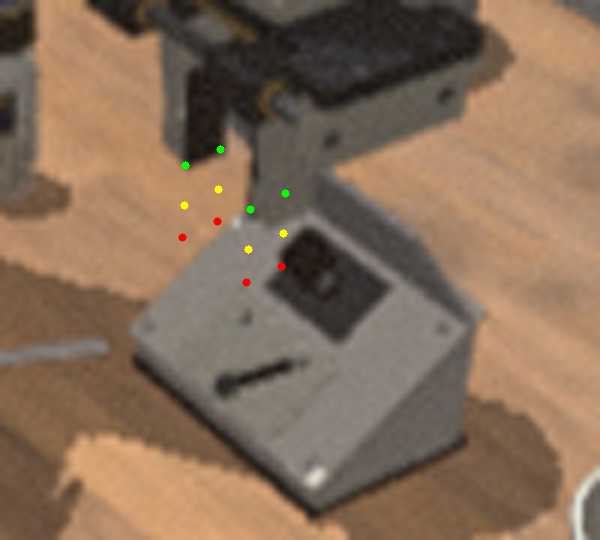

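Both cameras agree: at this opening the fingertips end at about z = 0.110, about 36 mm above the reported TCP. So the pad passed over the paddle. Before going lower I'll measure how low the gripper body sits, using the scene depth.

Run:
```python
from h import *
from plant import ctrl
o=ctrl.get_obs();m=ctrl.camera_model('scene')
im,d=ctrl.snapshot('scene')
v,u=np.mgrid[150:235,310:410];px=np.c_[u.ravel(),v.ravel()]
oo,r=rays(m,px,m['cam_to_world']);P=oo+r*d[px[:,1],px[:,0]][:,None]
Tt=np.eye(4);Tt[:3,:3]=R.from_euler('xyz',o['orientation'],degrees=True).as_matrix();Tt[:3,3]=o['tool_pos']
Q=(P-Tt[:3,3])@Tt[:3,:3]
k=(np.abs(Q[:,0])<.12)&(np.abs(Q[:,1])<.06)&(Q[:,2]<-.03)&(Q[:,2]>-.16)
Q=Q[k]
for a in np.arange(-.11,.07,.01):
    q=Q[(Q[:,0]>a)&(Q[:,0]<a+.01)]
    if len(q)>5:
        i=q[:,2]>np.percentile(q[:,2],95)
        print(round(a,3),len(q),'maxz(tool) %.3f'%np.percentile(q[:,2],97),'y there',q[i][:,1].mean().round(3),'yrange',q[:,1].min().round(3),q[:,1].max().round(3))
```

```text
-0.1 306 maxz(tool) -0.103 y there 0.008 yrange -0.042 0.038
-0.09 262 maxz(tool) -0.041 y there 0.022 yrange -0.042 0.04
-0.08 98 maxz(tool) -0.045 y there 0.02 yrange -0.04 0.037
-0.07 85 maxz(tool) -0.037 y there 0.025 yrange -0.034 0.028
-0.06 204 maxz(tool) -0.049 y there 0.019 yrange -0.04 0.028
-0.05 134 maxz(tool) -0.046 y there 0.021 yrange -0.04 0.026
-0.04 188 maxz(tool) -0.038 y there 0.01 yrange -0.041 0.027
-0.03 86 maxz(tool) -0.038 y there 0.003 yrange -0.04 0.024
-0.02 50 maxz(tool) -0.116 y there -0.025 yrange -0.035 -0.008
-0.01 44 maxz(tool) -0.113 y there -0.032 yrange -0.033 -0.023
-0.0 41 maxz(tool) -0.114 y there -0.032 yrange -0.033 -0.022
0.01 106 maxz(tool) -0.037 y there 0.001 yrange -0.034 0.018
0.02 199 maxz(tool) -0.038 y there -0.001 yrange -0.041 0.025
0.03 85 maxz(tool) -0.038 y there 0.003 yrange -0.041 0.026
0.04 54 maxz(tool) -0.109 y there -0.038 yrange -0.04 -0.019
0.05 21 maxz(tool) -0.114 y there -0.038 yrange -0.038 -0.02
0.06 84 maxz(tool) -0.115 y there -0.033 yrange -0.04 0.016
```

The gripper body's lower side is about 103 mm behind the reported TCP, so lowering by 34 mm still leaves about 10 mm over the guard. I'll back off to the centre, then go down.

Emit:
apply_moves --motion '[[[-0.05,-0.8,0],0],[[-0.1,-1.6,0],0],[[-0.13,-2.3,0],0],[[-0.13,-2.3,0],0],[[-0.13,-2.3,-0.8],0],[[-0.13,-2.3,-1.8],0],[[-0.13,-2.3,-2.8],0],[[-0.13,-2.3,-3.4],0],[[-0.13,-2.3,-3.4],0],[[-0.13,-2.3,-3.4],0]]'

```text
clock: 5.45
tool_pos: [0.519, 0.022, 0.0394]
orientation: [-180.0, 0.0, 86.8]
force: [0.5, 0.2, 0.0]
opening: 0.0397
```

Run:
```python
from h import *
from plant import ctrl
o=ctrl.get_obs();print(o['clock'],o['tool_pos'],o['force'],o['opening'])
im,d=ctrl.snapshot('wrist');cv2.imwrite('pics/w6.png',cv2.resize(im[180:340,220:430],None,fx=3.7,fy=3.7,interpolation=2))
im,d=ctrl.snapshot('scene');cv2.imwrite('pics/s6.png',cv2.resize(im[180:270,310:410],None,fx=6,fy=6,interpolation=2))
```

```text
5.45 [0.51901298 0.02198004 0.03941508] [0.53897501 0.17731804 0.01869945] 0.03972337062853457
```

View pics/w6.png

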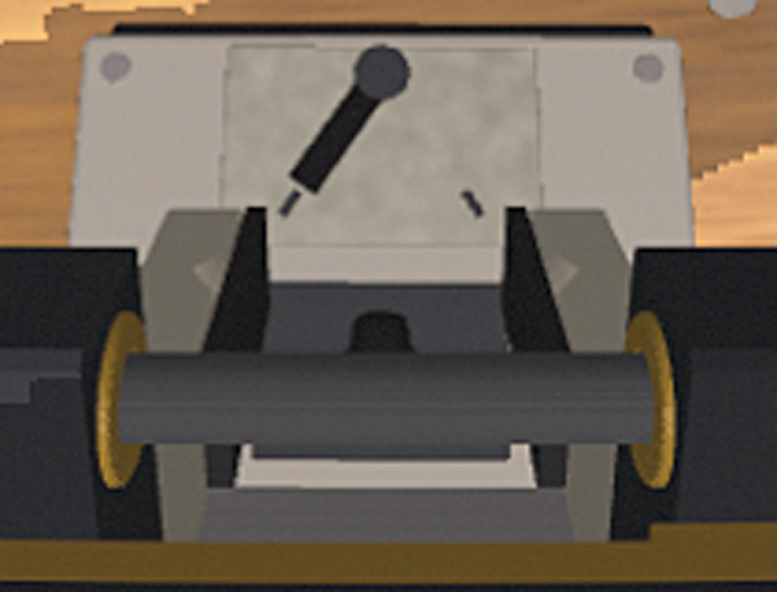

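View pics/s6.png

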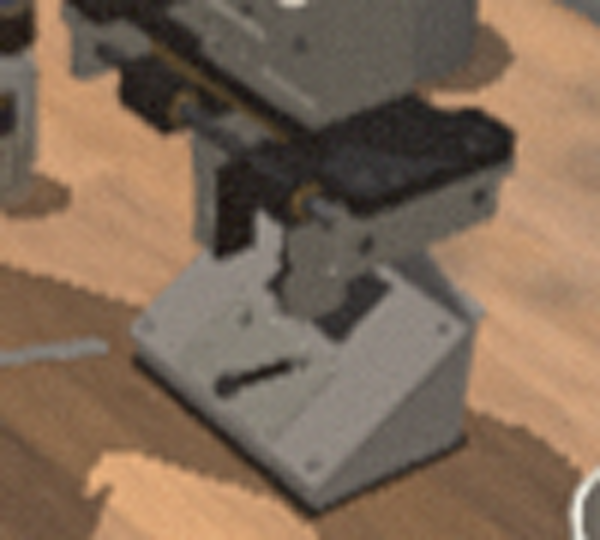

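The fingertips are now at paddle height, and the toggle, at zoom (382,330), is between them with no force. I'll move 2 mm deeper and push left.

Emit:
apply_moves --motion '[[[0.2,0,0],0],[[0.22,0.5,0],0],[[0.25,1,0],0],[[0.28,1.4,0],0],[[0.3,1.7,0],0],[[0.32,2.0,0],0],[[0.33,2.3,0],0],[[0.34,2.5,0],0],[[0.34,2.5,0],0]]'

```text
clock: 6.45
tool_pos: [0.5224, 0.047, 0.0396]
orientation: [-180.0, 0.0, 86.8]
force: [0.9, -3.7, 0.6]
opening: 0.0401
```

Run:
```python
from h import *
from plant import ctrl
o=ctrl.get_obs();print(o['clock'],o['tool_pos'],o['force'],o['opening'])
im,d=ctrl.snapshot('wrist');cv2.imwrite('pics/w7.png',cv2.resize(im[180:340,220:430],None,fx=3.7,fy=3.7,interpolation=2))
im,d=ctrl.snapshot('scene');cv2.imwrite('pics/s7.png',cv2.resize(im[180:270,310:410],None,fx=6,fy=6,interpolation=2))
print(ctrl.get_obs()['force'])
```

```text
6.45 [0.52242536 0.04695042 0.03961198] [ 0.88016664 -3.65251513  0.64555996] 0.04008660391220074
[ 1.74106008 -2.02629215  1.12814607]
```

View pics/w7.png

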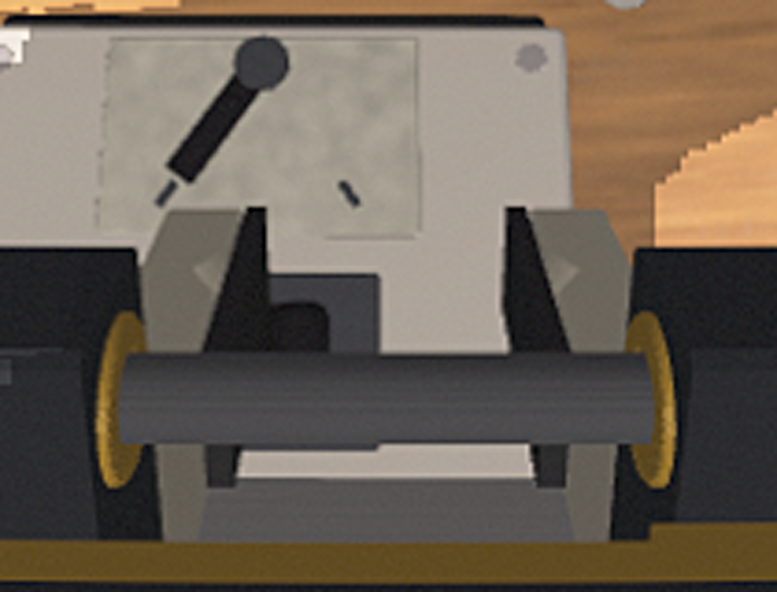

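View pics/s7.png

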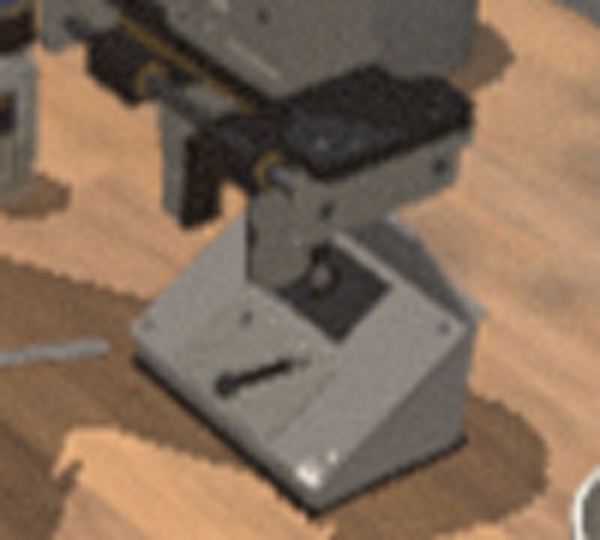

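The toggle now leans left (gap from its edge to the plate's edge went from 93 to 51 zoom px, force about −3 N), but perhaps only about 0.25 rad. I'll push 4 mm further and measure.

Emit:
apply_moves --motion '[[[0.01,0.2,0],0],[[0.02,0.4,0],0],[[0.02,0.4,0],0]]'

```text
clock: 6.85
tool_pos: [0.5221, 0.0508, 0.0394]
orientation: [-179.9, 0.0, 86.8]
force: [-0.2, -3.8, 0.0]
opening: 0.0398
```

Run:
```python
from h import *
from plant import ctrl
o=ctrl.get_obs();m=ctrl.camera_model('wrist');T=wristT(o,m);print(o['clock'],o['tool_pos'],o['force'])
im,d=ctrl.snapshot('wrist')
cv2.imwrite('pics/w8.png',cv2.resize(im[180:340,220:430],None,fx=3.7,fy=3.7,interpolation=2))
for v in range(256,275,2):
    px=np.array([(u,v) for u in range(288,318,2)])
    oo,r=rays(m,px,T);P=oo+r*d[px[:,1],px[:,0]][:,None]
    # desk coords
    a=np.radians(-3.1);q=P-[.5535,.0203,0]
    X=q[:,0]*np.cos(a)+q[:,1]*np.sin(a);Y=-q[:,0]*np.sin(a)+q[:,1]*np.cos(a);Z=q[:,2]-.058
    n=-X*.5446+Z*.8387
    print(v,' '.join('%.0f:%.0f'%(y*1000,k*1000) for y,k in zip(Y,n)))
```

```text
6.85 [0.52209804 0.05081598 0.03942167] [-0.17775195 -3.83545648  0.02411694]
256 10:50 10:40 7:0 8:2 10:1 11:2 13:1 14:1 16:2 17:2 19:2 20:1 22:2 23:2 25:2
258 10:50 10:39 10:27 8:1 10:2 11:2 13:3 14:1 16:3 17:1 19:2 20:3 22:3 23:2 25:2
260 10:49 10:39 10:28 9:2 10:2 11:2 13:2 14:2 16:1 17:1 19:2 20:1 22:3 23:2 25:2
262 10:48 10:38 10:27 8:2 10:2 12:3 13:2 14:2 16:3 17:2 19:2 20:3 22:2 23:2 25:2
264 10:48 10:40 10:28 12:31 13:31 14:31 16:32 17:30 18:29 19:27 19:1 20:2 22:3 23:1 25:2
266 10:49 10:39 10:29 12:30 13:32 14:31 16:32 17:32 18:31 19:30 19:2 20:2 22:1 23:2 25:1
268 10:48 10:38 10:29 12:32 13:33 14:33 16:32 17:30 18:31 19:29 19:1 20:1 22:1 23:3 25:2
270 10:48 10:38 11:31 12:32 13:33 14:32 16:33 17:30 18:30 19:30 19:1 20:3 22:2 23:2 25:1
272 10:47 10:37 10:30 12:33 13:32 15:33 16:32 17:34 18:30 19:30 19:1 20:1 22:2 23:1 25:2
274 10:48 9:26 11:32 12:32 13:32 15:33 16:31 17:32 18:32 19:29 19:1 20:3 22:2 23:1 25:2
```

View pics/w8.png

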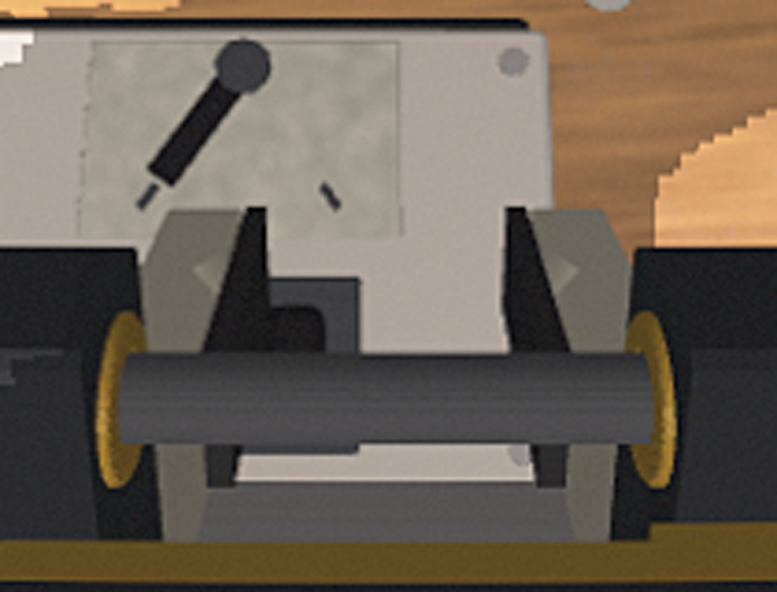

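The depth puts the tip's left edge at 19.5 mm left and 29 mm out from the face, which is a lean of about 0.42 rad. A force of 3.8 N fits that. I'll add 1 mm for margin and hold for over 2 s.

Emit:
apply_moves --motion '[[[0,0.1,0],0],[[0,0.1,0],0],[[0,0.1,0],0],[[0,0.1,0],0],[[0,0.1,0],0],[[0,0.1,0],0],[[0,0.1,0],0],[[0,0.1,0],0],[[0,0.1,0],0],[[0,0.1,0],0]]'

```text
clock: 7.9
tool_pos: [0.5225, 0.0519, 0.0396]
orientation: [-180.0, 0.0, 86.8]
force: [-2.2, -3.0, -1.1]
opening: 0.0396
```

Emit:
apply_moves --motion '[[[0,0,0],0],[[0,0,0],0],[[0,0,0],0],[[0,0,0],0],[[0,0,0],0],[[0,0,0],0],[[0,0,0],0],[[0,0,0],0],[[0,0,0],0],[[0,0,0],0]]'

```text
clock: 8.9
tool_pos: [0.5226, 0.0519, 0.0396]
orientation: [-180.0, 0.0, 86.8]
force: [-2.3, -2.9, -2.6]
opening: 0.0404
```

Run:
```python
from h import *
from plant import ctrl
o=ctrl.get_obs();m=ctrl.camera_model('wrist');T=wristT(o,m);print(o['clock'],o['tool_pos'],o['force'])
im,d=ctrl.snapshot('wrist')
for v in range(266,275,4):
    px=np.array([(u,v) for u in range(288,318,2)])
    oo,r=rays(m,px,T);P=oo+r*d[px[:,1],px[:,0]][:,None]
    a=np.radians(-3.1);q=P-[.5535,.0203,0]
    X=q[:,0]*np.cos(a)+q[:,1]*np.sin(a);Y=-q[:,0]*np.sin(a)+q[:,1]*np.cos(a);Z=q[:,2]-.058
    n=-X*.5446+Z*.8387
    print(v,' '.join('%.0f:%.0f'%(y*1000,k*1000) for y,k in zip(Y,n)))
```

```text
8.9 [0.52256739 0.05191935 0.03964447] [-2.32028661 -2.90133479 -2.64424906]
266 11:48 11:40 11:30 13:32 14:32 15:33 17:31 18:31 19:30 20:28 20:2 21:2 23:2 24:1 26:-0
270 11:47 11:37 12:31 13:30 14:32 15:32 17:32 18:31 19:29 20:28 20:2 21:2 23:1 24:2 26:-0
274 11:47 10:28 12:30 13:31 14:33 16:32 17:30 18:31 19:30 20:28 20:4 22:2 23:2 24:1 26:-1
```

The toggle stayed over for about 2.2 s, with its edge at 20 mm, or about 0.45 rad. I'll ease back to the centre so it follows the finger, then withdraw.

Emit:
apply_moves --motion '[[[-0.02,-0.4,0],0],[[-0.04,-0.8,0],0],[[-0.06,-1.2,0],0],[[-0.1,-1.6,0],0],[[-0.15,-2.0,0],0],[[-0.2,-2.5,0],0],[[-0.3,-2.9,0],0],[[-0.3,-2.9,0],0],[[-0.3,-2.9,0],0]]'

```text
clock: 9.85
tool_pos: [0.5197, 0.0229, 0.0397]
orientation: [180.0, -0.0, 86.8]
force: [0.2, 0.3, -0.5]
opening: 0.0401
```

Emit:
apply_moves --motion '[[[-1,0,0],0],[[-2.5,0.1,0],0],[[-4,0.2,1],0],[[-6,0.2,4],0],[[-7,0.2,8],0],[[-7.5,0.2,12],0],[[-7.5,0.2,16],0],[[-7.5,0.2,20],0],[[-7.5,0.2,20],0],[[-7.5,0.2,20],0]]'

```text
clock: 10.85
tool_pos: [0.4444, 0.0253, 0.2402]
orientation: [179.9, -0.1, 86.8]
force: [0.3, -0.1, -0.6]
opening: 0.0401
```

Run:
```python
from h import *
from plant import ctrl
o=ctrl.get_obs();print(o['clock'],o['tool_pos'],o['force'])
im,d=ctrl.snapshot('wrist');cv2.imwrite('pics/w9.png',im)
im2,d=ctrl.snapshot('scene');cv2.imwrite('pics/s9.png',im2)
```

```text
10.85 [0.44435824 0.02530641 0.24022063] [ 0.34719516 -0.05596484 -0.55183115]
```

View pics/w9.png

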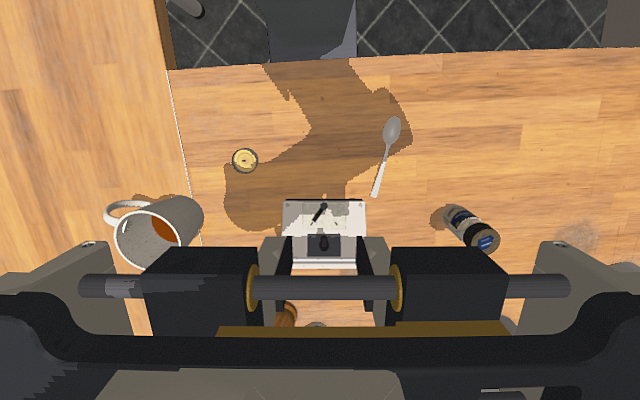

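View pics/s9.png

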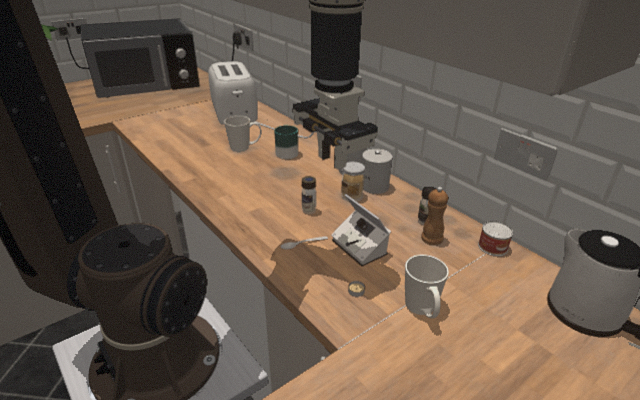

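The gripper is clear of the desk. The toggle is back at the centre of its plate, at about (323,243), and the mug, jar, spoon and tea light are where they started. I'll hand in the job.

```bash
python3 -c "
from plant import ctrl
print(ctrl.close_job())"
```

```text
the job is handed in; nothing more can be done
None
```

I ran the shutter's toggle to the left and handed the job in at about 11 s of the 35 s allowed. The settled pointer leaned right, so left was the correct side. The hand-in gives no verdict, so the result rests on my own checks.

- **Approach:** The moves could not tilt the tool, so I used vertical fingers on the part of the paddle that sticks out in front of the guard's edge.
- **First try missed:** The fingertips were about 36 mm higher than the reported TCP, and the right finger passed over the toggle without touching it. I confirmed this by depth and the scene camera, centred again, went lower and pushed again.
- **Push and hold:** From depth, the toggle leaned about 0.42 to 0.45 rad to the left, with 3–4 N of sideways force. It stayed there for a little over 2 s.
- **Release:** I eased the finger back so the toggle followed it to the middle, then withdrew. The toggle was never pushed to the right.
- **Last checks:** The final wrist picture shows the toggle centred. The mug, jar, spoon and tea light looked unmoved in the final wrist and scene pictures. The wrist force was near zero with the gripper well clear.

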